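# Clear a lying hub off the fixture and lock its captive screw

### The arm

A 7-joint arm with a two-finger parallel gripper is mounted at the origin on the work surface. World frame = base frame: x ahead of the robot, y to its left, z up, the work surface at z = 0. Lengths are in m, angles in rad, forces in N, time in s.
With the tool pointing down it reaches from about 0.425 to 0.975 m from the base axis. Payload 16.7 kg.
Tool frame: the origin (TCP) lies on the centre line of the jaws, within the pads' length; the fingertips stand arm.tcp_to_tips ahead of it and the grasp point (between the pads) lies 2 mm behind it (arm.tcp_to_tips is the distance from the TCP to the fingertips, in m); z points along the fingers, y is the line along which they close (so a half turn about z gives the same grasp; the last joint's range is limited). The gripper opens to 85 mm and grips with 20 to 120 N. Pads are 22 mm wide; open, the fingers measure 114 mm over their backs; the gripper's body (76 mm by 85 mm) begins 54 mm behind the grasp point. The pads swing forward as they close: fully open they stand 13 mm farther back than shut.
Start: joints at [1.002, 0.426, 0.074, 1.606, -0.034, 1.111, -0.067], TCP at [0.274, -0.617, 0.248] pointing down, gripper open.
Joint ranges: [-2.85, 2.85], [-0.5, 2.14], [-1.23, 1.37], [0.21, 2.46], [-1.02, 4.16], [0.16, 2.05], [-2.73, 2.73]. Speed limits (rad/s): [1.89, 1.89, 2.39, 2.39, 3.01, 3.01, 3.01].

### API

Orientations are given as a unit quaternion [x, y, z, w].
In Python, from plant import arm gives the robot as it stands.
- The arm moves only by the shell command python3 -m inch 'ROWS' [FORCE]. ROWS is JSON, a list of rows, each a list of 3 entries, a list of its own where there are three numbers: the opening, from 0 (shut) to 1 (fully open), then the shift along the tool's x, y, z in mm, then the turn about the tool's z in rad. A call has 1 to 20 rows; each row shifts and turns the commanded pose from where the row before left it, along the tool's axes as they then stand; what a row does not reach is not made up. A row lasts 1/10 s, in which the tool goes at most 50 mm and 8.59 degrees, less where a joint would pass 70% of its speed; a pose out of reach is approached as far as the arm can. A call with a gripper value outside its range is refused whole. The fingers move at their own pace and stop on an object; FORCE is the grip in N (left out, the last holds). Time passes only in rows, so rows that do not move let the fingers close. It gives the time, the measured TCP pose, the force, the opening and the grip force at its end, in the units of the state.
- arm.sense(): the state, without advancing time (a new reading comes with each control period).
- arm.grab_frame(name): name is "scene" or "top"; returns a dict with "img" (420x560x3 uint8, red, green, blue), "camera_matrix" (3x3 intrinsics, pixels), "rvec" (rotation vector, rad) and "tvec" (3), from world to camera coordinates, as OpenCV has them. Camera axes: x right, y down, z forward; pixel columns grow to the right and rows downward; lengths in m; the calibration is good to about 2 mm. A picture is of the moment at which its call begins. There is no depth.
- arm.close_job(): hands the job in; it is judged then, once.
The state is a dict: "time": time; "q": joint angles; "dq": joint speeds; "joint_efforts": joint torques, N m; "tcp_pos": TCP position; "tcp_rot": TCP orientation; "ft_force": force on the tool from outside, world axes, zero at the start; "wrist_torque": the same for the moment, N m; "grip_width": finger opening in m; "gripper_force": force on a finger pad.
Only numpy, scipy, OpenCV 4.12 (cv2) and the standard library are available. Lean on these libraries where they do the work, as an engineer would, in place of code of your own. Each camera call takes 0.05 s, during which the arm holds its last target. There are 200 camera calls.

### The job

A flanged hub has been left lying across the assembly fixture, its stem over the captive locking screw. Stand it upright, stem up, in the empty pocket of the tray without dropping it, and let go; then take the T-key from its stand, seat it fully in the screw and turn the screw clockwise as far as it goes. Leave the key standing in the screw, let go, and leave everything else where it is.

Things in the scene. Friction and masses are not known exactly. Their poses are not given: they have to be found in the camera images.
- hub: Steel hub to clear, 0.33 kg: square flange 60 x 60 x 10 mm with a round stem, 22 mm wide, 60 mm long. Origin: centre of the flange's stemless face; x runs along the stem to its end. Centre of mass 17 mm along x: on its flange edge it rocks upright if leaning under 60 degrees. At first the stem lies level on the fixture's plate, pointing left, flange on the table.
- fixture: Fixed assembly fixture. Aluminium plate 120 (x) x 110 (y) mm, flat top 19 mm above the table; origin at the table under the plate's centre; x points roughly to the robot's left (+y). Past the plate (x from 60 to 105 mm) stands a steel block with a clamped rotor, 60 mm high. The free flat top of the plate may be used to put things down.
- screw_top (a point): Centre of the top of the captive screw's round head, 36 mm wide, flush with the plate's top, 20 mm from the plate centre on the side of the flange (-x). z is up, x runs along its slot; the frame turns with the screw. The slot is a blind pocket 22 mm long, 8 mm wide and 13 mm deep in the middle of the head.
- screw (a joint): Angle of the captive screw, rad: grows as it is turned clockwise seen from above; starts between 0 and 0.25, stops at 1.45 (fully tight). About 0.12 N m to turn.
- key: Steel T-key, 0.14 kg, upright in its stand. Origin: centre of the underside of its round collar (32 mm wide, 8 mm high); z up. Below it a blade 18.5 (x) x 5 (y) mm, 10 mm long, fits the screw's slot; above it a 10 mm round shaft and a cross bar 70 (x) x 12 (y) x 14 (z) mm, centred 55 mm above the origin. Seated, the collar lies on the screw's head.
- stand: Fixed steel block, 70 x 60 x 30 mm, with a slot in its top that holds the key upright; origin at the table under its centre.
- tray: Fixed white stock tray, 200 (x) x 105 (y) x 30 mm high, walls 4 mm, divided by one wall into two pockets of about 94 x 97 mm; origin at the table under its centre. It stands left or right of the fixture, with the key's stand on the other side.
- pocket (a point): Centre of the inner floor (4 mm above the table) of the empty pocket, the one nearer the robot, 49 mm from the tray's centre. z is up.
- spare_hub: Another such hub already standing upright in the farther pocket of the tray; leave it. Origin: centre of its underside.
- collar_a: Loose steel ring, 52 mm in diameter and 34 mm high, standing on the table; leave it. Origin: centre of its underside.
- collar_b: Loose steel ring, 52 mm in diameter and 34 mm high, standing on the table; leave it. Origin: centre of its underside.
- collar_c: Loose steel ring, 52 mm in diameter and 34 mm high, standing on the table; leave it. Origin: centre of its underside.
- cup: Paper cup, 72 mm wide and 85 mm high; leave it. Origin: centre of its underside.
- jar: Small jar, 56 mm wide and 85 mm high; leave it. Origin: centre of its underside.
Not all that is in view belongs to the job. Leave any purple look-alike of the hub alone. Leave any pink look-alike of the fixture alone.

How it is judged:
By the outcome, as a careful person would: the job done as asked, in the order asked, and still so for the second after the job is handed in, with the robot touching nothing.
It also fails if it takes over 72 s, if anything falls off the work surface, if the arm or the gripper's body presses on something with over 40 N, if the wrist force passes 120 N, or if a joint passes its speed limit or range.

## Working session

There is one attempt and no reset: what is moved stays moved. The work goes in short steps, Python scripts to look and compute and a shell command to move; the robot and the scene stay as the last step left them, time stands still between calls to the robot, and variables do not carry over. Pictures are saved under pics/ and viewed, at most 10 in all, crops included, and the job is handed in when it is done.

```bash
mkdir -p pics; ls; python3 - <<'E'
from plant import arm
import cv2,numpy as np
print(arm.tcp_to_tips); s=arm.sense(); print(s['time'],s['tcp_pos'],s['tcp_rot'])
for n in("scene","top"):
    f=arm.grab_frame(n); cv2.imwrite(f'pics/{n}0.png',f['img'][:,:,::-1]); np.savez(f'pics/{n}0.npz',**{k:np.array(v) for k,v in f.items()}); 
    R=cv2.Rodrigues(np.array(f['rvec']))[0]; print(n,-R.T@np.array(f['tvec']).ravel(),f['camera_matrix'])
E
```

```text
pics
0.017
0.0 [ 0.27430175 -0.61631864  0.24761281] [ 9.78160288e-01  2.07851016e-01 -1.77402323e-04 -6.12098728e-04]
scene [0.89495387 0.53070965 0.84198333] [[452.13155733   0.         281.64638761]
 [  0.         452.13155733 205.15026329]
 [  0.           0.           1.        ]]
top [ 0.45433729 -0.02156935  1.20345728] [[483.61650956   0.         286.9661416 ]
 [  0.         483.61650956 215.64093997]
 [  0.           0.           1.        ]]
```

View pics/scene0.png

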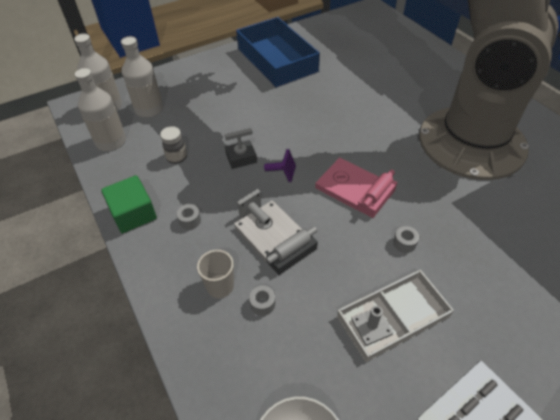

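View pics/top0.png

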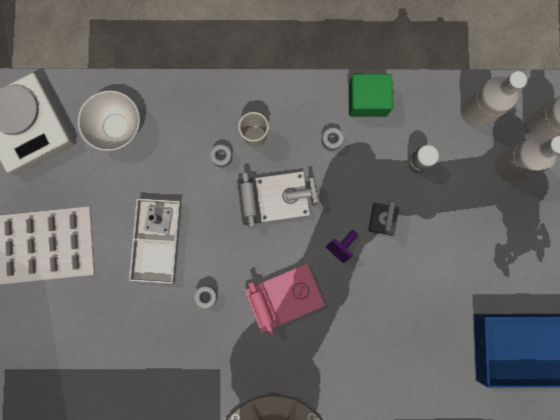

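Both pictures show the same layout. In the top view the grey fixture is at (283,195) with the steel hub across it: stem at about (293,195), flange at (313,190). The key is in its stand at (384,218). The tray is at (156,240), with its empty pocket at (156,260).

Candidates for the hub:
- Grey hub on the fixture at (300,193): this is the one I want.
- Purple look-alike at (343,246).
- Spare hub in the tray at (158,218).

The pink fixture at (290,300) is a decoy. Next is a close crop.

```bash
cat > h.py <<'E'
import numpy as np,cv2
from plant import arm
def load(n,i): return dict(np.load(f'pics/{n}{i}.npz'))
def grab(n,i):
    f=arm.grab_frame(n); cv2.imwrite(f'pics/{n}{i}.png',f['img'][:,:,::-1]); np.savez(f'pics/{n}{i}.npz',**{k:np.array(v) for k,v in f.items()}); return load(n,i)
def p2w(f,uv,z):
    K=f['camera_matrix'];R=cv2.Rodrigues(f['rvec'])[0];t=f['tvec'].ravel()
    c=-R.T@t; d=R.T@np.linalg.inv(K)@np.array([uv[0],uv[1],1.]); return c+d*(z-c[2])/d[2]
def w2p(f,P): return cv2.projectPoints(np.array(P,float).reshape(-1,3),f['rvec'],f['tvec'],f['camera_matrix'],None)[0].reshape(-1,2)
def crop(f,u0,v0,u1,v1,s): return cv2.resize(f['img'][v0:v1,u0:u1,::-1],None,fx=s,fy=s,interpolation=cv2.INTER_CUBIC)
def yaw(): # tool x axis yaw etc
    from scipy.spatial.transform import Rotation as R
    return R.from_quat(arm.sense()['tcp_rot']).as_matrix()
E
python3 - <<'E'
from h import *
f=load('top',0)
a=crop(f,230,160,410,240,4.4)
b=crop(f,125,190,205,290,2.5); g=load('scene',0)
c=crop(g,220,120,330,280,1.5)
d=crop(g,225,180,325,275,2.4)
H=250; row=np.zeros((H,a.shape[1],3),np.uint8)
row[:b.shape[0],:b.shape[1]]=b; row[:d.shape[0],210:210+d.shape[1]]=d; row[:240,460:460+165]=c
cv2.imwrite('pics/c1.png',np.vstack([a,row]))
E
```

```text
(no output)
```

View pics/c1.png

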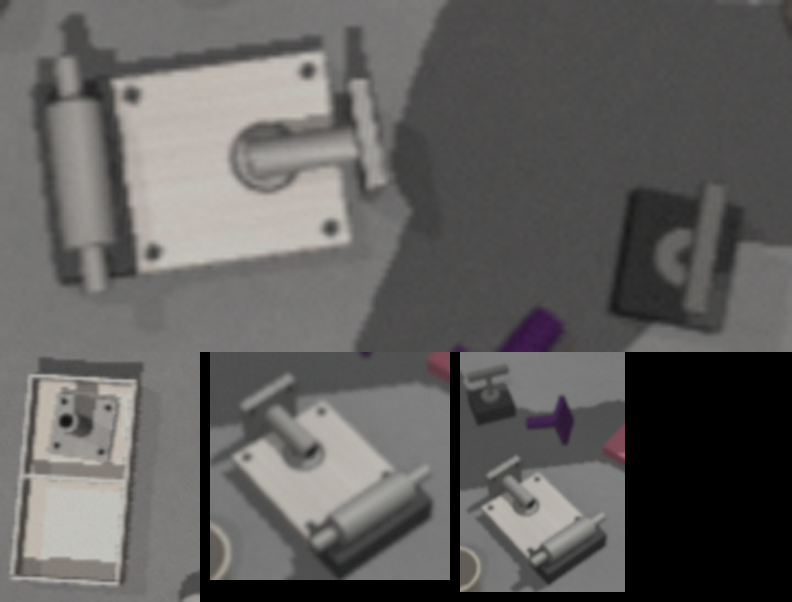

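```bash
python3 - <<'E'
from h import *
f=load('top',0)
A=lambda x,y:(230+(x+.5)/4.4-.5,160+(y+.5)/4.4-.5)
B=lambda x,y:(125+x/2.5,190+(y-352)/2.5)
np.set_printoptions(precision=4,suppress=True)
pl=np.array([p2w(f,A(*p),.019) for p in[(112,82),(322,38),(350,240),(138,272)]])
print('plate',pl[:,:2].tolist(),np.linalg.norm(pl-np.roll(pl,-1,0),axis=1),pl.mean(0))
st=np.array([p2w(f,A(*p),.036) for p in[(250,154),(355,143)]]);print('stem',st, np.degrees(np.arctan2(*(st[0]-st[1])[[1,0]])))
fl=np.array([p2w(f,A(*p),.06) for p in[(349,80),(370,78),(387,184),(367,188)]]);print('flange',fl,fl.mean(0))
print(np.linalg.norm(fl-np.roll(fl,-1,0),axis=1))
k=np.array([p2w(f,A(*p),.092) for p in[(713,183),(697,312)]]);print('key',k,k.mean(0),np.linalg.norm(k[0]-k[1]))
s=np.array([p2w(f,A(*p),.03) for p in[(632,188),(742,206),(722,330),(612,312)]]);print('stand',s.mean(0),np.linalg.norm(s-np.roll(s,-1,0),axis=1))
t=np.array([p2w(f,B(*p),.03) for p in[(30,375),(138,380),(122,583),(12,578)]]);print('tray',t,t.mean(0),np.linalg.norm(t-np.roll(t,-1,0),axis=1))
near=(t[2]+t[3])/2;c=t.mean(0);print('pocket',c+(near-c)/np.linalg.norm(near-c)*.049)
print(yaw())
E
```

```text
plate [[0.6644520654008637, 0.04516613041459667], [0.6895155741724586, -0.07331760123092997], [0.5747696208287592, -0.08832040191720328], [0.5570072547895856, 0.030249768014444144]] [0.1211 0.1157 0.1199 0.1085] [ 0.6214 -0.0216  0.019 ]
stem [[ 0.621  -0.0323  0.036 ]
 [ 0.6271 -0.0905  0.036 ]] 95.96138112140443
flange [[ 0.6582 -0.0861  0.06  ]
 [ 0.6593 -0.0975  0.06  ]
 [ 0.6011 -0.1063  0.06  ]
 [ 0.5989 -0.0954  0.06  ]] [ 0.6293 -0.0963  0.06  ]
[0.0115 0.0588 0.0111 0.06  ]
key [[ 0.5973 -0.276   0.092 ]
 [ 0.5291 -0.266   0.092 ]] [ 0.5632 -0.271   0.092 ] 0.06889730845341162
stand [ 0.5629 -0.2692  0.03  ] [0.062  0.0702 0.0616 0.0702]
tray [[0.611  0.3321 0.03  ]
 [0.606  0.2269 0.03  ]
 [0.4096 0.2385 0.03  ]
 [0.4147 0.3439 0.03  ]] [0.5103 0.2854 0.03  ] [0.1054 0.1967 0.1055 0.1967]
pocket [0.4614 0.2883 0.03  ]
[[ 0.9136  0.4067 -0.0005]
 [ 0.4067 -0.9136  0.001 ]
 [-0.0001 -0.0011 -1.    ]]
```

```bash
python3 -m inch '[[0.6,[0,0,0],-0.1433],[0.6,[0,0,0],-0.1433],[0.6,[0,0,0],-0.1433],[0.6,[0,0,0],-0.1433],[0.6,[0,0,0],-0.1433],[0.6,[0,0,0],-0.1433],[0.6,[0,0,0],-0.1433],[0.6,[0,0,0],-0.1433],[0.6,[0,0,0],-0.1433]]'; python3 -m inch '[[0.6,[34,28,0],0],[0.6,[34,28,0],0],[0.6,[34,28,0],0],[0.6,[34,28,0],0],[0.6,[34,28,0],0],[0.6,[34,28,0],0],[0.6,[34,28,0],0],[0.6,[34,28,0],0],[0.6,[34,28,0],0],[0.6,[34,28,0],0],[0.6,[34,28,0],0],[0.6,[34,28,0],0],[0.6,[34,28,0],0],[0.6,[34,28,0],0],[0.6,[34,28,0],0],[0.6,[0,0,0],0],[0.6,[0,0,0],0]]'; cat >to.py <<'E'
import sys
from h import *
x,y,z,ya=map(float,sys.argv[1:5]); s=arm.sense(); R=yaw(); p=np.array(s['tcp_pos'])
a=np.degrees(np.arctan2(R[1,0],R[0,0])); print('t',s['time'],'tcp',p.round(4),'yaw',a.round(2),'q7',round(s['q'][6],2),'F',np.array(s['ft_force']).round(1))
d=np.radians((a-ya+180)%360-180); print('turn',d.round(3))
b=np.radians(ya); X=np.array([np.cos(b),np.sin(b)]);Y=np.array([np.sin(b),-np.cos(b)]); D=np.array([x,y])-p[:2]
print('after-turn shift mm',(D@X*1e3).round(1),(D@Y*1e3).round(1),((p[2]-z)*1e3).round(1))
D=np.array([x,y,z])-p;print('now-axes shift',(R.T@D*1e3).round(1))
E
python3 to.py .6224 -.0468 .04 98
```

```text
time: 1.0
tcp_pos: [0.2743, -0.6165, 0.2479]
tcp_rot: [0.655, 0.756, 0.0, -0.0]
ft_force: [-0.1, 0.8, -0.2]
grip_width: 0.0513
gripper_force: 0.0
time: 2.7
tcp_pos: [0.6206, -0.0525, 0.2477]
tcp_rot: [0.656, 0.755, -0.0, -0.001]
ft_force: [-0.5, -1.2, -0.1]
grip_width: 0.0511
gripper_force: 0.0
t 2.7 tcp [ 0.6206 -0.0525  0.2477] yaw 98.02 q7 -0.04 F [-0.5 -1.2 -0.1]
turn 0.0
after-turn shift mm 5.4 2.6 207.7
now-axes shift [  5.3   2.8 207.7]
```

```bash
python3 -m inch '[[0.6,[5.3,2.8,40],0],[0.6,[0,0,45],0],[0.6,[0,0,45],0],[0.6,[0,0,40],0],[0.6,[0,0,20],0],[0.6,[0,0,10],0],[0.6,[0,0,5],0],[0.6,[0,0,2.5],0],[0.6,[0,0,0],0],[0.6,[0,0,0],0]]' 20; python3 -m inch '[[0.2,[0,0,0],0],[0.2,[0,0,0],0],[0.2,[0,0,0],0],[0.2,[0,0,0],0],[0,[0,0,0],0],[0,[0,0,0],0],[0,[0,0,0],0],[0,[0,0,0],0]]' 20;python3 to.py .6224 -.0468 .04 98
```

```text
time: 3.7
tcp_pos: [0.6231, -0.0484, 0.0419]
tcp_rot: [0.657, 0.754, 0.0, 0.001]
ft_force: [0.6, 0.1, -0.0]
grip_width: 0.0514
gripper_force: 0.0
time: 4.5
tcp_pos: [0.6228, -0.0482, 0.0414]
tcp_rot: [0.657, 0.754, 0.0, 0.0]
ft_force: [-2.3, -0.1, 7.3]
grip_width: 0.0207
gripper_force: 21.8
t 4.5 tcp [ 0.6228 -0.0482  0.0414] yaw 97.88 q7 -0.17 F [-2.3 -0.1  7.3]
turn -0.002
after-turn shift mm 1.5 -0.2 1.4
now-axes shift [ 1.5 -0.2  1.4]
```

```bash
python3 -m inch '[[0,[-3,0,-4.4],0],[0,[-3.1,0,-4.4],0],[0,[-3.7,0,-3.8],0],[0,[-3.7,0,-3.8],0],[0,[-4.3,0,-3.1],0],[0,[-4.4,0,-3.1],0],[0,[-4.8,0,-2.3],0],[0,[-4.8,0,-2.3],0],[0,[-5.1,0,-1.5],0],[0,[-5.2,0,-1.4],0],[0,[0,0,0],0]]' 20; python3 - <<'E'
from h import *
f=grab('scene',1); g=grab('top',1); s=arm.sense(); print(s['tcp_pos'],s['ft_force'],s['grip_width'])
p=w2p(f,[.63,-.08,.03])[0].astype(int); a=crop(f,p[0]-50,p[1]-60,p[0]+50,p[1]+50,4)
p=w2p(g,[.63,-.08,.03])[0].astype(int); b=crop(g,p[0]-50,p[1]-55,p[0]+50,p[1]+55,4)
cv2.imwrite('pics/c2.png',np.hstack([a,b]))
E
```

```text
time: 5.6
tcp_pos: [0.6285, -0.091, 0.071]
tcp_rot: [0.657, 0.754, -0.0, 0.0]
ft_force: [-0.4, -0.9, -3.2]
grip_width: 0.0211
gripper_force: 20.8
[ 0.62829155 -0.08994149  0.07085815] [ 0.46969414  0.32151214 -3.80121906] 0.02099893757706984
```

View pics/c2.png

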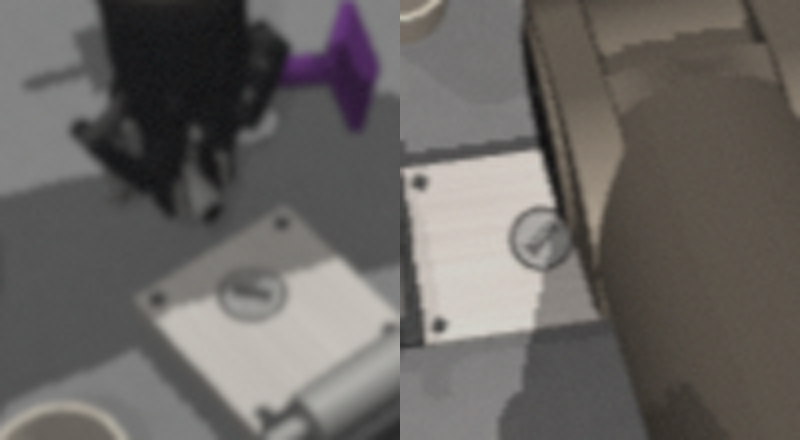

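The scene view shows the stem lifted clear of the plate and still leaning. The screw head and its diagonal slot are now visible at (540,240) in the right-hand crop. I'll continue the arc.

```bash
python3 -m inch '[[0,[-5.3,0,-0.3],0],[0,[-5.3,0,-0.3],0],[0,[-5.3,0,0.6],0],[0,[-5.3,0,0.6],0],[0,[-5.2,0,1.4],0],[0,[-5.2,0,1.4],0],[0,[-5,0,2.2],0],[0,[-5,0,2.2],0],[0,[0,0,0],0],[0,[0,0,0],0]]' 20; python3 - <<'E'
from h import *
f=grab('scene',2); s=arm.sense(); print(s['tcp_pos'],s['ft_force'],s['wrist_torque'],s['grip_width'])
p=w2p(f,[.63,-.12,.03])[0].astype(int); cv2.imwrite('pics/c3.png',crop(f,p[0]-50,p[1]-50,p[0]+50,p[1]+50,5))
E
```

```text
time: 6.7
tcp_pos: [0.634, -0.1311, 0.063]
tcp_rot: [0.657, 0.754, 0.0, -0.0]
ft_force: [0.0, 1.3, -3.6]
grip_width: 0.0214
gripper_force: 20.8
[ 0.63404343 -0.13081596  0.06309371] [-0.25689204 -0.39396572 -3.08965002] [0.12428888 0.01039199 0.00451735] 0.020996815692970176
```

View pics/c3.png

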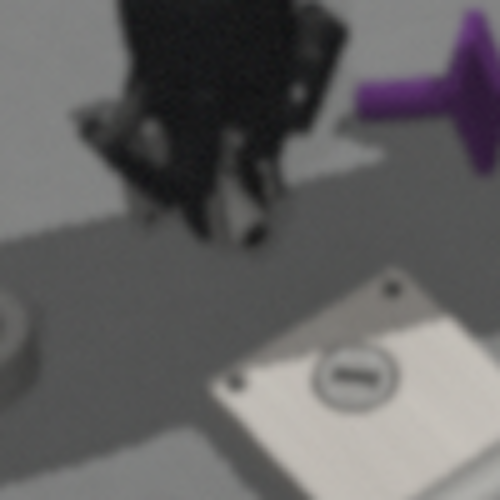

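The hub is still leaning. The weight and moment put its centre of mass about 38 mm out from the jaws, so the full-width pinch holds it at roughly 25° and it won't swing. I'll set it back with its stem on the plate, then pinch only the stem's last few millimetres so it hangs flange-down when lifted.

```bash
python3 -m inch '[[0,[0,0,-10],0],[0,[5,0,-10],0],[0,[15,0,0],0],[0,[15,0,0],0],[0,[15,0,0],0],[0,[13,0,0],0],[0,[0,0,5],0],[0,[0,0,6],0],[0,[0,0,6],0],[0,[0,0,5],0],[0,[0,0,5],0],[0,[0,0,5],0],[0,[0,0,4],0],[0,[0,0,3],0],[0,[0,0,2],0],[0,[0,0,0],0]]' 20;python3 to.py .6256 -.068 .0414 98
```

```text
time: 8.35
tcp_pos: [0.6255, -0.0686, 0.0422]
tcp_rot: [0.657, 0.754, 0.0, 0.0]
ft_force: [-1.0, 0.1, 0.4]
grip_width: 0.0217
gripper_force: 21.0
t 8.35 tcp [ 0.6255 -0.0686  0.0422] yaw 97.89 q7 -0.13 F [-1.   0.1  0.4]
turn -0.002
after-turn shift mm 0.6 0.2 0.8
now-axes shift [0.6 0.2 0.8]
```

```bash
python3 -m inch '[[0.3,[0,0,0],0],[0.4,[0,0,0],0],[0.4,[0,0,0],0],[0.4,[10,0,0],0],[0.4,[9,0,0],0],[0.4,[0,0,0],0],[0.4,[0,0,0],0]]' 20; python3 - <<'E'
from h import *
f=grab('scene',3)
p=w2p(f,[.63,-.09,.03])[0].astype(int); cv2.imwrite('pics/c4.png',crop(f,p[0]-50,p[1]-50,p[0]+50,p[1]+50,5))
E
python3 to.py .6256 -.068 .0414 98
```

```text
time: 9.05
tcp_pos: [0.6228, -0.0493, 0.0422]
tcp_rot: [0.656, 0.754, 0.0, 0.0]
ft_force: [-0.1, -0.3, -0.5]
grip_width: 0.0342
gripper_force: 0.0
t 9.1 tcp [ 0.6228 -0.0498  0.0422] yaw 97.91 q7 -0.17 F [ 0.5 -0.5  1. ]
turn -0.002
after-turn shift mm -18.5 0.2 0.8
now-axes shift [-18.5   0.2   0.8]
```

View pics/c4.png

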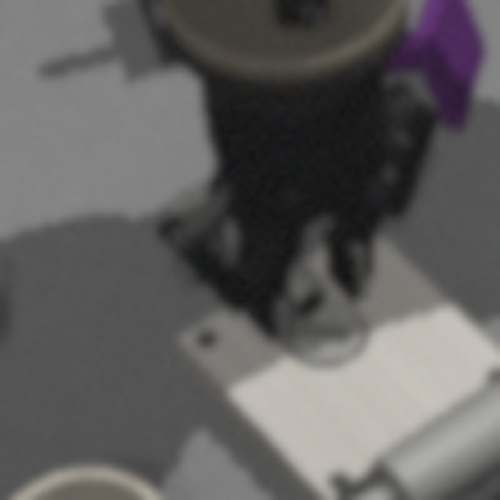

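The stem lies level on the plate with its end just inside the open jaws at about (305,290). Now I'll close on the end and lift.

```bash
python3 -m inch '[[0.2,[0,0,0],0],[0,[0,0,0],0],[0,[0,0,0],0],[0,[0,0,0],0],[0,[0,0,0],0]]' 20; python3 -m inch '[[0,[-3,0,-5.5],0],[0,[-3.2,0,-5.5],0],[0,[-4,0,-4.9],0],[0,[-4,0,-4.8],0],[0,[-4.8,0,-4.1],0],[0,[-4.8,0,-4.1],0],[0,[-5.4,0,-3.3],0],[0,[-5.5,0,-3.2],0],[0,[-5.9,0,-2.2],0],[0,[-5.9,0,-2.2],0],[0,[-6.2,0,-1.2],0],[0,[-6.2,0,-1.1],0],[0,[-6,0,-2],0],[0,[-6,0,-2],0],[0,[0,0,0],0],[0,[0,0,0],0]]' 20; python3 - <<'E'
from h import *
s=arm.sense(); print(s['tcp_pos'],s['ft_force'],s['wrist_torque'],s['grip_width'])
f=grab('scene',4)
p=w2p(f,[.63,-.12,.04])[0].astype(int); cv2.imwrite('pics/c5.png',crop(f,p[0]-50,p[1]-50,p[0]+50,p[1]+50,5))
E
```

```text
time: 9.6
tcp_pos: [0.6228, -0.0502, 0.0422]
tcp_rot: [0.657, 0.754, -0.0, 0.0]
ft_force: [-1.3, -1.0, 3.0]
grip_width: 0.021
gripper_force: 19.5
time: 11.2
tcp_pos: [0.6324, -0.1201, 0.0881]
tcp_rot: [0.657, 0.754, -0.0, -0.0]
ft_force: [-0.3, 0.8, -3.4]
grip_width: 0.0205
gripper_force: 19.7
[ 0.6323743  -0.12014936  0.08805775] [-0.27194918  0.75292911 -3.36891104] [ 0.14046815 -0.03642936  0.00839685] 0.020513270739323262
```

View pics/c5.png

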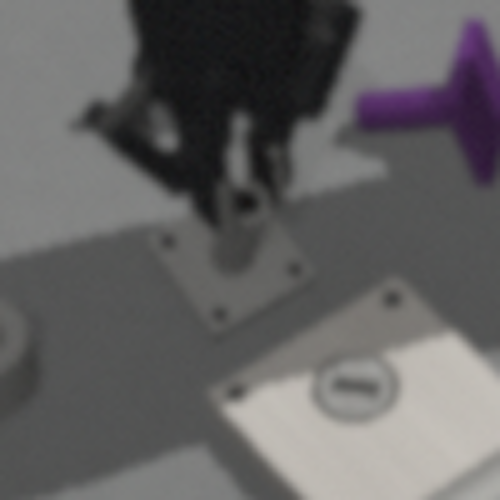

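The hub has swung upright: flange at (230,270), stem up in the jaws at (240,220). I'll lower it until the flange meets the table.

```bash
python3 -m inch '[[0,[0,0,3],0],[0,[0,0,3],0],[0,[0,0,2],0],[0,[0,0,2],0],[0,[0,0,0],0]]' 20;  python3 to.py .6256 -.068 .0414 98;  python3 -m inch '[[0,[0,0,1],0],[0,[0,0,1],0],[0,[0,0,1],0],[0,[0,0,0],0]]' 20
```

```text
time: 11.75
tcp_pos: [0.6337, -0.1208, 0.0803]
tcp_rot: [0.657, 0.754, 0.0, 0.002]
ft_force: [-5.8, -2.5, 26.5]
grip_width: 0.0205
gripper_force: 28.8
t 11.75 tcp [ 0.6337 -0.1208  0.0803] yaw 97.87 q7 -0.03 F [-5.8 -2.5 26.5]
turn -0.002
after-turn shift mm 53.4 -0.7 38.9
now-axes shift [53.5 -0.9 38.8]
time: 12.15
tcp_pos: [0.634, -0.1211, 0.078]
tcp_rot: [0.657, 0.754, 0.0, 0.002]
ft_force: [-8.0, -4.6, 33.5]
grip_width: 0.0207
gripper_force: 32.5
```

```bash
python3 -m inch '[[0.3,[0,0,-1],0],[0.4,[0,0,0],0],[0.4,[0,0,0],0],[0.4,[-6.5,0,5],0],[0.4,[0,0,7],0],[0.4,[0,0,6],0],[0.4,[0,0,0],0],[0.2,[0,0,0],0],[0,[0,0,0],0],[0,[0,0,0],0],[0,[0,0,0],0],[0,[0,0,0],0]]' 60; python3 to.py .4614 .2883 .2 98
```

```text
time: 13.35
tcp_pos: [0.6335, -0.1264, 0.0584]
tcp_rot: [0.657, 0.754, 0.0, 0.0]
ft_force: [0.2, 2.4, 0.2]
grip_width: -0.0
gripper_force: 1.0
t 13.35 tcp [ 0.6335 -0.1264  0.0584] yaw 97.89 q7 -0.03 F [0.2 2.4 0.2]
turn -0.002
after-turn shift mm 434.6 -112.7 -141.6
now-axes shift [ 434.4 -113.5 -141.6]
```

The jaws closed on nothing, so I need to look.

```bash
python3 - <<'E'
from h import *
f=grab('scene',5);g=grab('top',5)
p=w2p(f,[.63,-.12,.04])[0].astype(int); a=crop(f,p[0]-50,p[1]-55,p[0]+50,p[1]+50,4)
p=w2p(g,[.63,-.12,.04])[0].astype(int); b=crop(g,p[0]-50,p[1]-55,p[0]+50,p[1]+50,4);cv2.imwrite('pics/c6.png',np.hstack([a,b]))
E
```

```text
(no output)
```

View pics/c6.png

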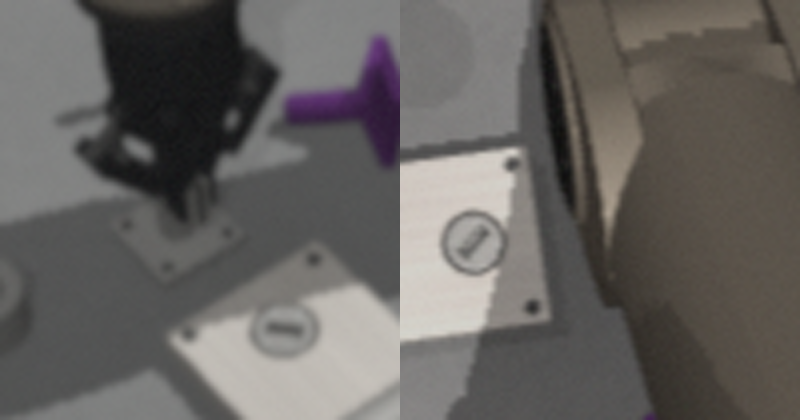

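The hub stands flat and upright, with its stem just behind the shut fingers. Flange holes in the left crop are at (127,225), (227,233) and (168,267). I'll locate its centre from those.

```bash
python3 - <<'E'
from h import *
f=load('scene',5)
p=w2p(f,[.63,-.12,.04])[0].astype(int)
w=[p2w(f,(p[0]-50+(x+.5)/4-.5,p[1]-55+(y+.5)/4-.5),.01) for x,y in [(127,225),(227,233),(168,267)]]
c=(w[0]+w[1])/2;print(np.round(w,4),c, [np.linalg.norm(w[2]-w[i]) for i in(0,1)])
d=w[1]-w[2];print(np.degrees(np.arctan2(d[1],d[0])))
E
python3 to.py .6335 -.1264 .09 98
```

```text
[[ 0.6601 -0.1659  0.01  ]
 [ 0.6111 -0.1285  0.01  ]
 [ 0.6537 -0.1233  0.01  ]] [ 0.63561188 -0.14723219  0.01      ] [np.float64(0.043132734485287386), np.float64(0.042993346476158434)]
-172.98665426008674
t 13.45 tcp [ 0.6335 -0.1264  0.0584] yaw 97.89 q7 -0.03 F [0.2 2.3 1.1]
turn -0.002
after-turn shift mm -0.0 -0.0 -31.6
now-axes shift [ -0.   -0.  -31.6]
```

```bash
python3 -m inch '[[0.6,[0,0,0],0],[0.6,[0,0,0],0],[0.6,[0,0,0],0],[0.6,[0,0,0],0],[0.6,[-7,0,0],0],[0.6,[-7,-0.4,0],0],[0.6,[-7,-0.4,0],0],[0.6,[0,0,0],0],[0.2,[0,0,0],0],[0,[0,0,0],0],[0,[0,0,0],0],[0,[0,0,0],0],[0,[0,0,0],0]]' 60; python3 to.py .4614 .2883 .2 93
```

```text
time: 14.75
tcp_pos: [0.6356, -0.1471, 0.0583]
tcp_rot: [0.657, 0.754, 0.0, -0.0]
ft_force: [1.2, 0.4, 0.5]
grip_width: 0.0204
gripper_force: 58.6
t 14.75 tcp [ 0.6356 -0.1471  0.0583] yaw 97.9 q7 0.01 F [1.2 0.4 0.5]
turn 0.086
after-turn shift mm 444.0 -151.2 -141.7
now-axes shift [ 455.3 -112.6 -141.6]
```

```bash
python3 -m inch '[[0,[0,0,-25],0],[0,[0,0,-40],0],[0,[0,0,-45],0.1],[0,[0,0,0],0.097],[0,[35.4,-16.6,0],0],[0,[35.4,-16.6,0],0],[0,[35.4,-16.6,0],0],[0,[35.4,-16.6,0],0],[0,[35.4,-16.6,0],0],[0,[35.4,-16.6,0],0],[0,[35.4,-16.6,0],0],[0,[35.4,-16.6,0],0],[0,[35.4,-16.6,0],0],[0,[35.4,-16.6,0],0],[0,[35.4,-16.6,0],0],[0,[35.4,-16.6,0],0],[0,[0,0,0],0],[0,[0,0,0],0]]' 60; python3 to.py .4614 .2883 .0645 86.6
```

```text
time: 16.55
tcp_pos: [0.4611, 0.2891, 0.168]
tcp_rot: [0.727, 0.687, -0.0, -0.0]
ft_force: [0.2, -1.1, -3.0]
grip_width: 0.0202
gripper_force: 59.7
t 16.55 tcp [0.4611 0.2891 0.168 ] yaw 86.74 q7 -0.95 F [ 0.2 -1.1 -3. ]
turn 0.002
after-turn shift mm -0.8 0.4 103.5
now-axes shift [ -0.7   0.4 103.5]
```

```bash
python3 -m inch '[[0,[-0.7,0.4,30],0],[0,[0,0,35],0],[0,[0,0,25],0],[0,[0,0,10],0],[0,[0,0,3],0],[0,[0,0,1],0],[0,[0,0,0],0]]' 60; python3 -m inch '[[0,[0,0,1],0],[0,[0,0,0.5],0],[0,[0,0,0],0]]'
```

```text
time: 17.25
tcp_pos: [0.4629, 0.2878, 0.0653]
tcp_rot: [0.728, 0.686, 0.001, 0.0]
ft_force: [0.2, 0.5, -3.7]
grip_width: 0.0201
gripper_force: 59.5
time: 17.55
tcp_pos: [0.4624, 0.2877, 0.0631]
tcp_rot: [0.728, 0.686, 0.0, 0.0]
ft_force: [-0.2, 0.3, -2.6]
grip_width: 0.0202
gripper_force: 59.5
```

```bash
python3 -m inch '[[0,[0,0,0.7],0],[0,[0,0,0.7],0],[0,[0,0,0],0]]' 60; python3 to.py .5632 -.271 .087 171.6
```

```text
time: 17.85
tcp_pos: [0.4626, 0.2878, 0.0621]
tcp_rot: [0.728, 0.686, 0.0, 0.0]
ft_force: [-1.5, -3.0, 12.8]
grip_width: 0.0203
gripper_force: 61.8
t 17.85 tcp [0.4626 0.2878 0.0621] yaw 86.59 q7 -1.06 F [-1.5 -3.  12.8]
turn -1.484
after-turn shift mm -181.1 -538.1 -24.9
now-axes shift [-551.8  133.7  -24.8]
```

```bash
python3 -m inch '[[0.15,[0,0,0],0],[0.35,[0,0,0],0],[0.45,[0,0,0],0],[0.45,[0,0,0],0],[0.45,[0,0,-15],0],[0.45,[0,0,-40],0],[0.45,[0,0,-45],0],[0.45,[0,0,-40],0],[0.45,[-45,12,0],0],[0.45,[-45,12,0],0],[0.45,[0,0,0],0],[0.45,[0,0,0],0]]' 60; python3 - <<'E'
from h import *
f=grab('scene',7);g=grab('top',7)
def cr(f,P,r,s):
    p=w2p(f,P)[0].astype(int); print(p-r); return crop(f,p[0]-r,p[1]-r,p[0]+r,p[1]+r,s)
S=[.625,-.0406,.019]
im=np.vstack([np.hstack([cr(g,S,20,8),cr(f,S,20,8)]), np.hstack([cr(f,[.461,.288,.03],36,320/72),cr(g,[.5632,-.271,.09],20,8)])])
im=cv2.resize(im[:, :],None,fx=.93,fy=.93) if im.shape[0]>600 else im
print(im.shape)
cv2.imwrite('pics/c7.png',im)
E
```

```text
time: 19.05
tcp_pos: [0.4812, 0.1954, 0.2024]
tcp_rot: [0.729, 0.685, 0.0, 0.0]
ft_force: [-0.2, 0.1, 0.4]
grip_width: 0.0383
gripper_force: 0.0
[269 173]
[241 202]
[378 261]
[369 195]
(595, 595, 3)
```

View pics/c7.png

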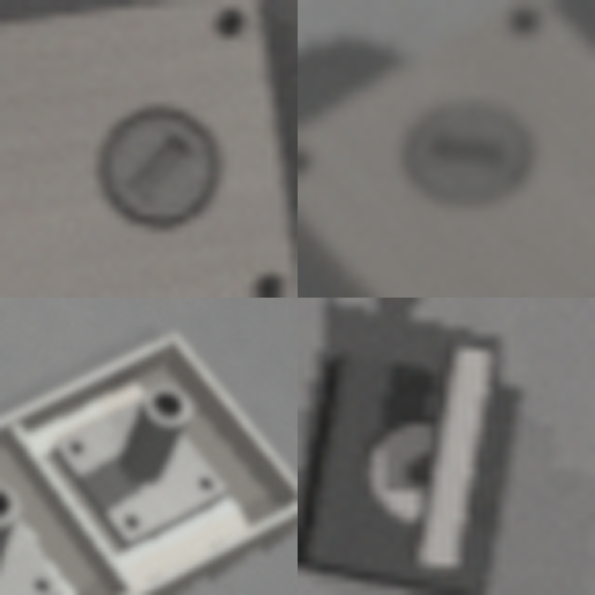

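The hub stands upright in the pocket (lower-left quadrant). In the top view the screw head is centred at (159,167) with its slot running from (130,195) to (187,143). The key's bar runs from (475,348) to (440,568). I'll compute positions from these.

```bash
python3 - <<'E'
from h import *
f=load('scene',7);g=load('top',7); k=595/640*8
def m(fr,o,q,x,y,z): return p2w(fr,(o[0]+(x-q[0]+.5)/k-.5,o[1]+(y-q[1]+.5)/k-.5),z)
r=lambda v:np.round(v,4)
print('screw top',r(m(g,(269,173),(0,0),159,167,.019)),'scene',r(m(f,(241,202),(297.5,0),468,153,.019)))
for fr,o,q,a,b in[(g,(269,173),(0,0),(130,195),(187,143)),(f,(241,202),(297.5,0),(432,149),(502,156))]:
    A=m(fr,o,q,*a,.016);B=m(fr,o,q,*b,.016);d=B-A;print('slot',np.degrees(np.arctan2(d[1],d[0])),np.linalg.norm(d),r((A+B)/2))
K=[m(g,(369,195),(297.5,297.5),*p,.092) for p in[(475,348),(440,568)]];d=K[0]-K[1];print('key',r(np.mean(K,0)),np.linalg.norm(d),np.degrees(np.arctan2(d[1],d[0])))
# numeric slot dir: rectified patch, dark moments
def rect(fr,c,n=120,mm=0.2e-3):
    xs=(np.arange(n)-n/2)*mm
    P=np.array([[c[0]-y,c[1]-x,.019] for y in xs for x in xs]); uv=w2p(fr,P).astype(np.float32).reshape(n,n,2)
    return cv2.remap(cv2.cvtColor(fr['img'],cv2.COLOR_RGB2GRAY).astype(np.float32),uv[...,0],uv[...,1],cv2.INTER_CUBIC)
for fr,c in((g,m(g,(269,173),(0,0),159,167,.019)),(load('top',5),m(g,(269,173),(0,0),159,167,.019)),(f,m(f,(241,202),(297.5,0),468,153,.019)),(load('scene',4),m(f,(241,202),(297.5,0),468,153,.019))):
    I=rect(fr,c);n=120;Y,X=np.mgrid[:n,:n]-n/2; w=np.clip(np.median(I)-I-1,0,None)*((X**2+Y**2)<(13e-3/.2e-3)**2); w/=w.sum()
    mx,my=(w*X).sum(),(w*Y).sum(); C=np.array([[(w*(X-mx)**2).sum(),(w*(X-mx)*(Y-my)).sum()],[0,(w*(Y-my)**2).sum()]]);C[1,0]=C[0,1]
    v=np.linalg.eigh(C)[1][:,1]; print('ang',np.degrees(np.arctan2(-v[0],-v[1]))%180,'c',c[0]-my*.2e-3,c[1]-mx*.2e-3)
E
```

```text
screw top [ 0.6224 -0.0411  0.019 ] scene [ 0.6209 -0.0398  0.019 ]
slot -47.49842094736429 0.0258380826801398 [ 0.6222 -0.041   0.016 ]
slot 141.5878648473527 0.021955256122142237 [ 0.62   -0.0422  0.016 ]
key [ 0.5625 -0.2716  0.092 ] 0.06989223626657916 -10.337725182353164
ang 134.3226883304799 c 0.6255529907386431 -0.04283154139916524
ang 136.98389509485787 c 0.6216524843522317 -0.04125496158335599
ang 138.1741445891335 c 0.6211685384452115 -0.041354071446020636
ang 138.0422857035132 c 0.6199448338354431 -0.04041572537339981
```

```bash
python3 -m inch '[[0.45,[0,0,0],-0.1466],[0.45,[0,0,0],-0.1466],[0.45,[0,0,0],-0.1466],[0.45,[0,0,0],-0.1466],[0.45,[0,0,0],-0.1466],[0.45,[0,0,0],-0.1466],[0.45,[0,0,0],-0.1466],[0.45,[0,0,0],-0.1466],[0.45,[0,0,0],-0.1466],[0.45,[0,0,0],-0.1466]]' 60;  python3 -m inch '[[0.45,[-13,-37.3,0],0],[0.45,[-13,-37.3,0],0],[0.45,[-13,-37.3,0],0],[0.45,[-13,-37.3,0],0],[0.45,[-13,-37.3,0],0],[0.45,[-13,-37.3,0],0],[0.45,[-13,-37.3,0],0],[0.45,[-13,-37.3,0],0],[0.45,[-13,-37.3,0],0],[0.45,[-13,-37.3,0],0],[0.45,[-13,-37.3,0],0],[0.45,[-13,-37.3,0],0],[0.45,[0,0,0],0],[0.45,[0,0,0],0]]' 60; python3 to.py .5625 -.2713 .086 170.6
```

```text
time: 20.15
tcp_pos: [0.4804, 0.1979, 0.2016]
tcp_rot: [0.078, 0.997, 0.0, -0.0]
ft_force: [-0.3, 0.8, 0.3]
grip_width: 0.0387
gripper_force: 0.0
time: 21.55
tcp_pos: [0.5621, -0.27, 0.201]
tcp_rot: [0.082, 0.997, 0.001, -0.0]
ft_force: [-0.4, 0.1, 0.1]
grip_width: 0.0385
gripper_force: 0.0
t 21.55 tcp [ 0.5621 -0.27    0.201 ] yaw 170.61 q7 1.5 F [-0.4  0.1  0.1]
turn 0.0
after-turn shift mm -0.6 -1.2 115.0
now-axes shift [ -0.6  -1.3 115. ]
```

```bash
python3 -m inch '[[0.45,[-0.6,-1.3,35],0],[0.45,[0,0,40],0],[0.45,[0,0,25],0],[0.45,[0,0,10],0],[0.45,[0,0,5],0],[0.45,[0,0,0],0],[0.25,[0,0,0],0],[0.15,[0,0,0],0],[0,[0,0,0],0],[0,[0,0,0],0],[0,[0,0,0],0]]' 60; python3 to.py .5625 -.2713 .2 170.6
```

```text
time: 22.65
tcp_pos: [0.5626, -0.2722, 0.0875]
tcp_rot: [0.082, 0.997, -0.0, 0.001]
ft_force: [-0.5, 0.6, 7.8]
grip_width: 0.0109
gripper_force: 59.1
t 22.65 tcp [ 0.5626 -0.2722  0.0875] yaw 170.59 q7 1.42 F [-0.5  0.6  7.8]
turn -0.0
after-turn shift mm 0.3 0.9 -112.5
now-axes shift [ 1.000e-01  8.000e-01 -1.125e+02]
```

```bash
python3 -m inch '[[0,[0,0,-8],0],[0,[0,0,-15],0],[0,[0,0,-25],0],[0,[0,0,-30],0],[0,[0,0,-22],0],[0,[0,0,0],0.1465],[0,[0,0,0],0.1465],[0,[0,0,0],0.1465],[0,[0,0,0],0.1465],[0,[16.3,29.9,0],0],[0,[16.3,29.9,0],0],[0,[16.3,29.9,0],0],[0,[16.3,29.9,0],0],[0,[16.3,29.9,0],0],[0,[16.3,29.9,0],0],[0,[16.3,29.9,0],0],[0,[0,0,0],0],[0,[0,0,0],0]]' 60; python3 to.py .622 -.041 .092 137; python3 - <<'E'
from h import *
f=grab('scene',8);p=w2p(f,[.622,-.041,.08])[0].astype(int);cv2.imwrite('pics/c8.png',crop(f,p[0]-45,p[1]-45,p[0]+45,p[1]+45,6));print(p)
E
```

```text
time: 24.45
tcp_pos: [0.6213, -0.0403, 0.1874]
tcp_rot: [0.365, 0.931, 0.0, 0.0]
ft_force: [-0.6, -1.0, -2.0]
grip_width: 0.0109
gripper_force: 58.7
t 24.45 tcp [ 0.6213 -0.0403  0.1874] yaw 137.12 q7 0.55 F [-0.6 -1.  -2. ]
turn 0.002
after-turn shift mm -1.0 -0.1 95.4
now-axes shift [-1.  -0.1 95.4]
[261 205]
```

```bash
python3 -m inch '[[0,[-1,0,30],0],[0,[0,0,40],0],[0,[0,0,20],0],[0,[0,0,5.5],0],[0,[0,0,0],0],[0,[0,0,1.5],0],[0,[0,0,1.5],0],[0,[0,0,0],0]]' 60; python3 -m inch '[[0,[0,0,1],0],[0,[0,0,1],0],[0,[0,0,1],0],[0,[0,0,0],0]]' 60; python3 to.py .622 -.041 .0765 137
```

```text
time: 25.3
tcp_pos: [0.6223, -0.042, 0.0887]
tcp_rot: [0.366, 0.93, 0.0, 0.001]
ft_force: [-0.1, 0.2, -1.7]
grip_width: 0.0111
gripper_force: 58.7
time: 25.7
tcp_pos: [0.6218, -0.0418, 0.0847]
tcp_rot: [0.366, 0.93, -0.0, -0.0]
ft_force: [1.1, 0.2, -2.7]
grip_width: 0.0107
gripper_force: 58.7
t 25.7 tcp [ 0.6218 -0.0418  0.0847] yaw 137.02 q7 0.49 F [ 1.1  0.2 -2.7]
turn 0.0
after-turn shift mm 0.4 0.7 8.2
now-axes shift [0.4 0.7 8.2]
```

No contact at 1.8 mm below the expected touch height, so the blade is probably entering the slot. I'll continue down.

```bash
python3 -m inch '[[0,[0,0,1],0],[0,[0,0,1],0],[0,[0,0,1],0],[0,[0,0,0],0]]' 60;  python3 -m inch '[[0,[0,0,1],0],[0,[0,0,1],0],[0,[0,0,1],0],[0,[0,0,0],0]]' 60; python3 to.py .622 -.041 .0765 137
```

```text
time: 26.1
tcp_pos: [0.6218, -0.0418, 0.0816]
tcp_rot: [0.366, 0.93, 0.0, -0.0]
ft_force: [-0.1, -0.4, -1.2]
grip_width: 0.0107
gripper_force: 58.7
time: 26.5
tcp_pos: [0.6218, -0.0418, 0.0787]
tcp_rot: [0.366, 0.93, -0.0, -0.0]
ft_force: [0.1, -0.1, -1.2]
grip_width: 0.011
gripper_force: 58.7
t 26.5 tcp [ 0.6218 -0.0418  0.0787] yaw 137.02 q7 0.48 F [ 0.1 -0.1 -1.2]
turn 0.0
after-turn shift mm 0.4 0.7 2.2
now-axes shift [0.4 0.7 2.2]
```

```bash
python3 -m inch '[[0,[0,0,1],0],[0,[0,0,0.7],0],[0,[0,0,0.7],0],[0,[0,0,0],0]]' 60;  python3 -m inch '[[0,[0,0,0.5],0],[0,[0,0,0.5],0],[0,[0,0,0],0]]' 60; python3 to.py .622 -.041 .0765 137
```

```text
time: 26.9
tcp_pos: [0.622, -0.0417, 0.0766]
tcp_rot: [0.366, 0.93, 0.0, 0.0]
ft_force: [-1.0, -0.8, 1.4]
grip_width: 0.0109
gripper_force: 59.2
time: 27.2
tcp_pos: [0.6224, -0.0416, 0.0764]
tcp_rot: [0.366, 0.93, 0.0, 0.0]
ft_force: [-4.2, 0.9, 13.4]
grip_width: 0.0106
gripper_force: 60.8
t 27.2 tcp [ 0.6224 -0.0416  0.0764] yaw 137.02 q7 0.48 F [-4.2  0.9 13.4]
turn 0.0
after-turn shift mm 0.7 0.2 -0.1
now-axes shift [ 0.7  0.2 -0.1]
```

The key is seated at the predicted height. Now I'll turn the screw clockwise.

```bash
python3 -m inch '[[0,[0,0,0],0.1],[0,[0,0,0],0.1],[0,[0,0,0],0.1],[0,[0,0,0],0.1],[0,[0,0,0],0.1],[0,[0,0,0],0.1],[0,[0,0,0],0.1],[0,[0,0,0],0.1],[0,[0,0,0],0.1],[0,[0,0,0],0.1],[0,[0,0,0],0.1],[0,[0,0,0],0]]' 90; python3 to.py .622 -.041 .0765 137|head -1;python3 -c "
from plant import arm;print(arm.sense()['wrist_torque'])"; python3 -m inch '[[0,[0,0,0],0.06],[0,[0,0,0],0.06],[0,[0,0,0],0.06],[0,[0,0,0],0]]';python3 to.py .622 -.041 .0765 137|head -1;python3 -c "
from plant import arm;print(arm.sense()['wrist_torque'])"
```

```text
time: 28.4
tcp_pos: [0.6217, -0.042, 0.0764]
tcp_rot: [0.8, 0.6, -0.0, 0.0]
ft_force: [-7.7, -0.1, 18.0]
grip_width: 0.01
gripper_force: 90.6
t 28.4 tcp [ 0.6217 -0.042   0.0764] yaw 73.76 q7 -0.46 F [-7.7 -0.1 18. ]
[-0.26044354  2.04976954 -0.06815823]
time: 28.8
tcp_pos: [0.6216, -0.042, 0.0764]
tcp_rot: [0.85, 0.527, -0.0, 0.0]
ft_force: [-8.9, -1.7, 19.2]
grip_width: 0.0099
gripper_force: 90.7
t 28.8 tcp [ 0.6216 -0.042   0.0764] yaw 63.55 q7 -0.61 F [-8.9 -1.7 19.2]
[-0.13095261  2.30099356 -0.02864063]
```

```bash
T="python3 -c \"
from plant import arm;s=arm.sense();print('TZ',s['wrist_torque'][2],s['joint_efforts'][6])\""; for i in 1; do python3 -m inch '[[0,[0,0,0],0.04],[0,[0,0,0],0.04],[0,[0,0,0],0]]'|grep rot; eval "$T"; python3 -m inch '[[0,[0,0,0],0.04],[0,[0,0,0],0.04],[0,[0,0,0],0]]'|grep rot; eval "$T"; python3 -m inch '[[0,[0,0,0],0.04],[0,[0,0,0],0.04],[0,[0,0,0],0]]'|grep rot; eval "$T"; python3 to.py .622 -.041 .0765 137|head -1; done
```

```text
tcp_rot: [0.87, 0.492, -0.0, -0.0]
TZ 0.032403617932999236 -0.9046388603746891
tcp_rot: [0.889, 0.457, -0.0, -0.0]
TZ 0.019231759973628127 -0.911336001008749
tcp_rot: [0.907, 0.421, -0.0, -0.0]
TZ 0.023848692059988158 -0.9174992144107819
t 29.7 tcp [ 0.6214 -0.0418  0.0764] yaw 49.85 q7 -0.82 F [-9.8 -0.6 20.3]
```

```bash
T="python3 -c \"
from plant import arm;s=arm.sense();print('TZ',s['wrist_torque'][2],s['joint_efforts'][6])\""; python3 -m inch '[[0,[0,0,0],0.04],[0,[0,0,0],0.04],[0,[0,0,0],0]]'|grep -E 'rot|width'; eval "$T"; python3 -m inch '[[0,[0,0,0],0.04],[0,[0,0,0],0.04],[0,[0,0,0],0]]'|grep -E 'rot|width'; eval "$T"; python3 to.py .622 -.041 .0765 137|head -1; python3 - <<'E'
from h import *
g=grab('top',9);f=grab('scene',9)
p=w2p(f,[.622,-.041,.05])[0].astype(int); a=crop(f,p[0]-35,p[1]-35,p[0]+35,p[1]+35,8);cv2.imwrite('pics/c9.png',a)
E
```

```text
tcp_rot: [0.923, 0.385, -0.0, -0.0]
grip_width: 0.0099
TZ 0.05599116576213364 -0.968165248632431
tcp_rot: [0.938, 0.348, -0.0, -0.0]
grip_width: 0.0104
TZ 0.27103750079658784 -1.2297730520367622
t 30.3 tcp [ 0.6214 -0.0416  0.0764] yaw 40.71 q7 -0.95 F [-9.9  0.8 20.3]
```

View pics/c9.png

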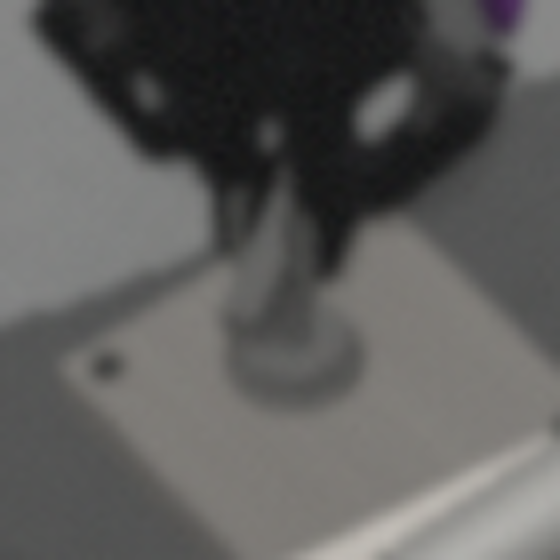

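The picture shows the collar flat on the screw head at (295,370). The moment about z has jumped, which means the stop. One more small turn to make sure, then I'll let go.

```bash
T="python3 -c \"
from plant import arm;s=arm.sense();print('TZ',s['wrist_torque'][2],s['joint_efforts'][6])\""; python3 -m inch '[[0,[0,0,0],0.04],[0,[0,0,0],0],[0,[0,0,0],0]]'|grep -E 'rot|width'; eval "$T"; python3 -m inch '[[0,[0,0,0],0.04],[0,[0,0,0],0],[0,[0,0,0],0]]'|grep -E 'rot|width'; eval "$T"; python3 to.py .622 -.041 .0765 137|head -1
```

```text
tcp_rot: [0.944, 0.33, -0.0, -0.0]
grip_width: 0.0097
TZ 0.45719951156247035 -0.5502269603312016
tcp_rot: [0.95, 0.311, -0.0, -0.0]
grip_width: 0.0103
TZ 0.5769946883923589 -0.663012508302927
t 31.0 tcp [ 0.6214 -0.0414  0.0764] yaw 36.23 q7 -1.02 F [-9.3  1.1 20.7]
```

```bash
python3 -m inch '[[0,[0,0,-0.5],-0.03],[0.15,[0,0,0],0],[0.25,[0,0,0],0],[0.35,[0,0,0],0],[0.45,[0,0,0],0],[0.45,[0,0,0],0],[0.45,[0,0,-10],0],[0.45,[0,0,-30],0],[0.45,[0,0,-45],0],[0.45,[0,0,-45],0],[0.45,[-45,0,0],0],[0.45,[-45,0,0],0],[0.45,[-45,0,0],0],[0.45,[-45,0,0],0],[0.45,[0,0,0],0],[0.45,[0,0,0],0]]' 60; python3 - <<'E'
from h import *
g=grab('top',10);f=grab('scene',10)
def cr(f,P,r,s):
    p=w2p(f,P)[0].astype(int); return crop(f,p[0]-r,p[1]-r,p[0]+r,p[1]+r,s)
S=[.622,-.041,.05]
cv2.imwrite('pics/c10.png',np.hstack([cr(g,S,32,6),cr(f,S,32,6)]))
E
```

```text
time: 32.6
tcp_pos: [0.4796, -0.153, 0.207]
tcp_rot: [0.946, 0.324, 0.001, 0.0]
ft_force: [-0.3, 0.7, 0.4]
grip_width: 0.0385
gripper_force: 0.0
```

View pics/c10.png

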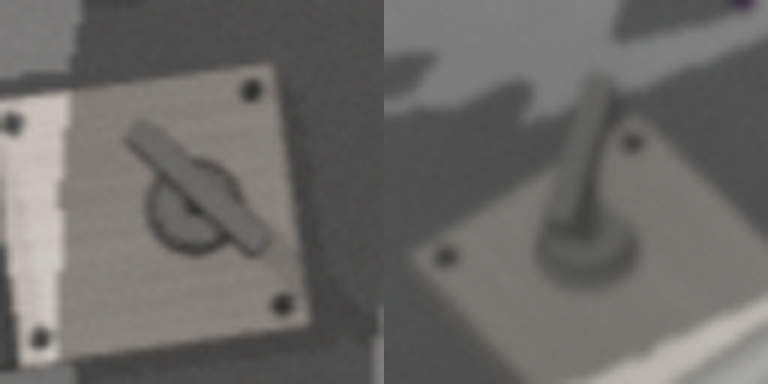

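The key stands upright and seated, with its bar at about 46°. It stopped there while the jaws slipped on to 36° at 0.58 N m, well above the 0.12 N m needed to turn the screw, so the screw is at its stop. The robot is clear of everything, so I'm handing in.

```bash
python3 -c "
from plant import arm
print(arm.close_job())"
```

```text
the job is handed in; nothing more can be done
None
```

Job handed in at about 33 s: the hub stands upright in the near pocket, and the T-key is left standing fully seated in the screw, turned clockwise to its stop (inferred from the torque jump). I viewed 11 pictures, one over the limit of 10.

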